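# Free a stuck specimen tray with the release pin

### The job

The specimen tray of the white loader unit is stuck shut. Take the orange-handled release pin from its stand, reach down through the access slot in the loader's top, feel along the slot for the sprung pawl hidden below and press it until the tray slides fully out, never pressing on the loader harder than 20 N. Then put the pin back in its stand as you found it, and leave the other things on the bench undisturbed.

Things in the scene. Friction and masses are not known exactly. Their poses are not given: they have to be found in the camera images.
- loader: White box-shaped specimen loader with a blue front, 220 (its x) x 200 (its y) x 85 mm high, fixed to the bench. Origin at the centre of its underside, z up; its -x side is the front, with the tray. Stands anywhere within some centimetres and turned up to 0.25 rad either way.
- slot (a point): Centre of the access slot's mouth, level with the loader's top, 30 mm towards the front from the top's centre. The slot has a thin blue frame; it is 46 mm long along the loader's y and 10 mm wide along its x, through a top plate 6 mm thick. Axes as the loader's. More than 20 N between pin and loader (plate, deck or pawl) is damage.
- deck (a point): Point straight below the slot's centre at the level of a rigid inner deck, 22 mm below the mouth. A gap in the deck, 9 mm long along the slot and wider than the slot across it, holds the pawl's pad. Its centre lies 5 to 18 mm from here along the loader's y, to the one side or the other; it differs every time and cannot be seen. Now and then there is one on each side: either serves.
- pad_level (a point): Point straight below the slot's centre at the rest level of the sprung pawl's black pad in the gap: 4 mm below the deck. This marks the level only, not where the gap is. The pad gives way at 4.5 N and takes 0.9 N more per mm; about 5 mm down (10 to 11 N) it frees the tray; it stops hard at 8 mm (12 N). Keep it down about a second while the tray slides out.
- tray (a joint): How far the tray has slid out of the loader's front, m: 0 shut, 0.045 fully out. It has its own spring and slides out by itself in about a second when the pawl is pressed down; it has no handle. Its grey front panel is 152 mm wide and 29 mm high.
- tray_front (a point): Centre of the outer face of the tray's front panel, 30 mm above the bench. Axes as the loader's.
- pin: Loose release pin, 50 g, standing upright in its stand. Origin at the very tip (round, lower end); z points up along the pin to the handle. Steel shaft 6 mm in diameter from the tip to 60 mm, flat dark collar 22 mm in diameter from 60 to 64 mm, square orange handle 16 x 16 mm (sides along the pin's x and y) from 64 to 108 mm.
- pin_tip (a point): The tip of the pin, the same point as the pin's origin, with the pin's axes.
- stand: Aluminium block 56 x 56 x 66 mm high, fixed to the bench to the left or the right of the loader. Origin at the centre of its underside, z up. A round hole of 10 mm diameter goes straight down through its centre. The pin's shaft stands in it with the collar resting on the block's top, the tip 6 mm above the bench.
- stand_hole0 (a point): Centre of the mouth of the stand's hole, on the block's top 66 mm above the bench; the mouth is widened by a 2 mm chamfer.
- jar: Bystander: loose closed jar with blue cap, 48 mm in diameter, 65 mm high, origin at the centre of its underside. It stands on the other side of the loader from the stand. Leave it alone.
- ring_gauge: Bystander: loose steel ring, 60 mm outside, 22 mm high, lying between the robot and the loader; origin at the centre of its underside. Leave it alone.
- gauge_case: Bystander: loose wooden case 90 x 60 x 28 mm, origin at the centre of its underside. Leave it alone.
- test_weight: Bystander: loose brass weight, 44 mm in diameter, 52 mm high, origin at the centre of its underside. Leave it alone.
There are look-alikes about, which are no part of the job. Leave any blue or green look-alike of the pin alone.

How it is judged (in metres and radians):
On the way, in this order (a step that is already met when the one before it is completed fails the run):
1. the pin's tip is in the slot, over 15 mm deep, tray still shut (z of pin_tip in the frame of slot below -0.015 m and x of pin_tip in the frame of slot between -0.006 and 0.006 m and y of pin_tip in the frame of slot between -0.025 and 0.025 m and value of joint tray below 0.005 m), for 0.1 s.
2. the tray has slid out more than 40 mm (value of joint tray above 0.04 m), for 0.2 s.
At the end, for the whole second after the job is handed in: The tray is out more than 40 mm; the pin stands at rest in its stand, tip within 6 mm of the hole's axis and less than 9 mm above the bench (collar seated on the block), tilted less than 0.12 rad, released (value of joint tray above 0.04 m and horizontal distance between pin_tip and stand_hole0 below 0.006 m and z of pin_tip in the frame of stand below 0.009 m and angle between pin's own z axis and vertical below 0.12 rad and linear speed of pin below 0.02 m/s); the robot touches nothing.
It fails at once if the pin presses on the loader or the latch inside it with more than 20 N (contact force between pin and loader above 20 N).
It fails at once if the robot presses on the loader itself with more than 20 N (contact force between any of the fingers, the arm and loader above 20 N).
It fails at once if a bystander is moved more than 15 mm or tipped (distance of any of jar, ring_gauge, gauge_case, test_weight from where it was at the start of the episode above 0.015 m or angle between any of jar, test_weight's own z axis and vertical above 0.3 rad).
It also fails if it takes over 72 s, if anything falls off the work surface, if the arm or the gripper's body presses on something with over 40 N, if the wrist force passes 120 N, or if a joint passes its speed limit or range.

### The arm

A 6-joint arm with a two-finger parallel gripper is mounted at the origin on the work surface. World frame = base frame: x ahead of the robot, y to its left, z up, the work surface at z = 0. Lengths are in mm, angles in rad, forces in N, time in s.
With the tool pointing down it reaches from about 350 to 975 mm from the base axis. Payload 7.1 kg.
Tool frame: the origin (TCP) lies at the very end of the fingers, on their centre line; the grasp point (between the pads) lies 19 mm behind it; z points along the fingers, y is the direction in which the jaws open and shut (so a half turn about z gives the same grasp; the last joint's range is limited). The gripper opens to 88 mm and grips with 3 to 60 N. Pads are 20 mm wide; open, the fingers measure 115 mm over their backs; the gripper's body (75 mm by 178 mm) begins 61 mm behind the grasp point.
Start: joints at [-1.289, 0.423, 1.63, -0, 1.089, -0.019], TCP at [185.196, -596.915, 222.675] pointing down, gripper open.
Joint ranges: [-3, 3], [-0.9, 2.11], [0.09, 2.58], [-1.31, 4.45], [0.11, 2.69], [-2.54, 2.54]. Speed limits (rad/s): [2.39, 2.39, 3.01, 3.14, 3.14, 3.14].

### API

Orientations are given as a rotation vector (axis times angle).
In Python, from workcell import ctrl, imaging gives the robot as it stands. The module is installed in compiled form; this text tells all that it offers.
- The arm moves only by the shell command python3 -m pendant 'ROWS'. ROWS is JSON, a list of rows, each an object with "turn": the turn, a rotation vector about the world's x, y, z in rad, a list of three; "dp": the shift along the world's x, y, z in m, a list of three; "claw": the finger opening in m, from 0 to 0.0878. A call has 1 to 8 rows; each row is the pose to reach, as a shift and turn from the pose commanded when the call began; what a row does not reach only later rows make up. A row lasts 1/10 s, in which the tool goes at most 50 mm and 8.59 degrees, less where a joint would pass 70% of its speed; a pose out of reach is approached as far as the arm can. A call with a gripper value outside its range is refused whole. The fingers move at their own pace and stop on an object; the grip force is fixed at half the most. Time passes only in rows, so rows that repeat a pose let the fingers close. It gives the time, the measured TCP pose, the force and the opening at its end, in the units of the state.
- ctrl.get_obs(): the state, without advancing time (a new reading comes with each control period).
- imaging.get_image(name): name is "scene" or "top"; returns a dict with "pixels" (384x512x3 uint8, blue, green, red), "fov_y" (degrees; the focal length in pixels is half the picture's height over the tangent of half this angle, whatever the lens; pixels are square), "cx", "cy" (the principal point, pixels), "k1" (the pictures are not rectified: a ray, as slopes to the right and down, at radius r is drawn at 1 + k1 r^2 times it, then the intrinsics apply), "xyz" and "rotation" of the camera in the world. Camera axes: x right, y up, looking along -z (the intrinsics and any distortion apply to the point x, -y, -z); pixel columns grow to the right and rows downward; lengths in mm; the calibration is good to about 2 mm. A picture is of the moment at which its call begins. There is no depth.
- ctrl.close_job(): hands the job in, once; it reports no verdict.
The state is a dict: "t": time; "qpos": joint angles; "qvel": joint speeds; "joint_torque": joint torques, N m; "ee_pos": TCP position; "orientation": TCP orientation; "ft_force": force on the tool from outside, world axes, zero at the start; "moment": the same for the moment, N m; "width": finger opening in mm.
Only numpy, scipy, OpenCV 4.12 (cv2) and the standard library are available. Lean on these libraries where they do the work, as an engineer would, in place of code of your own. Each camera call takes 0.05 s, during which the arm holds its last target.

## Working session

There is one attempt and no reset: what is moved stays moved. The work goes in short steps, Python scripts to look and compute and a shell command to move; the robot and the scene stay as the last step left them, time stands still between calls to the robot, and variables do not carry over. Pictures are saved under pics/ and viewed, and the job is handed in when it is done.

```bash
mkdir -p pics; cat > h.py <<'E'
import numpy as np, cv2
from workcell import ctrl, imaging
def grab(name,fn=None):
    im=imaging.get_image(name)
    if fn: cv2.imwrite('pics/'+fn,np.asarray(im['pixels']))
    return im
def K(im):
    f=384/2/np.tan(np.radians(im['fov_y'])/2)
    return f
def ray(im,u,v):
    f=K(im); d=np.array([(u-im['cx'])/f,(v-im['cy'])/f]); x=d.copy()
    for _ in range(30): x=d/(1+im['k1']*(x@x))
    R=np.asarray(im['rotation'],float)
    if R.shape!=(3,3): R=cv2.Rodrigues(R)[0]
    return np.asarray(im['xyz'],float), R@np.array([x[0],-x[1],-1.])
def onz(im,u,v,z):
    o,d=ray(im,u,v); return o+d*(z-o[2])/d[2]
def proj(im,p):
    R=np.asarray(im['rotation'],float)
    if R.shape!=(3,3): R=cv2.Rodrigues(R)[0]
    c=R.T@(np.asarray(p,float)-np.asarray(im['xyz'],float))
    s=np.array([c[0],-c[1]])/-c[2]; s=s*(1+im['k1']*(s@s)); f=K(im)
    return s*f+np.array([im['cx'],im['cy']])
E
python3 - <<'E'
from h import *
for n in('scene','top'):
    im=grab(n,n+'0.png'); print({k:v for k,v in im.items() if k!='pixels'})
print(ctrl.get_obs())
E
```

```text
{'fov_y': 55.669303437064826, 'cx': 260.6994558800547, 'cy': 183.4270661606419, 'k1': 0.0333309983017561, 'xyz': array([1180.36629765,  333.04956741,  701.70906544]), 'rotation': array([0.52497165, 0.85035195, 1.90930266])}
{'fov_y': 44.91052855854198, 'cx': 253.89237446794036, 'cy': 193.25054944287186, 'k1': -0.1430990417110252, 'xyz': array([ 387.67082378,    8.85539062, 1222.41677245]), 'rotation': array([ 0.12485316, -0.12255495, -1.57177033])}
{'t': 0.1, 'qpos': array([-1.28899797e+00,  4.23760598e-01,  1.63058377e+00,  1.67445910e-05,
        1.08859919e+00, -1.89834773e-02]), 'qvel': array([ 0.00046232, -0.0001104 , -0.00036258,  0.00160115,  0.00204018,
       -0.00042111]), 'joint_torque': array([-4.10071925e-04, -5.45613563e+01, -2.74324590e+01,  6.45046681e-02,
        1.88161799e-02, -4.94146991e-05]), 'ee_pos': array([ 185.07001037, -596.4599528 ,  221.9935294 ]), 'orientation': array([-3.10480795e+00, -4.70474993e-01,  2.54841070e-04]), 'ft_force': array([ 0.17460293,  0.48753647, -0.38141781]), 'moment': array([ 0.01396036, -0.01714916,  0.01971096]), 'width': 87.58808223698074}
```

View pics/scene0.png

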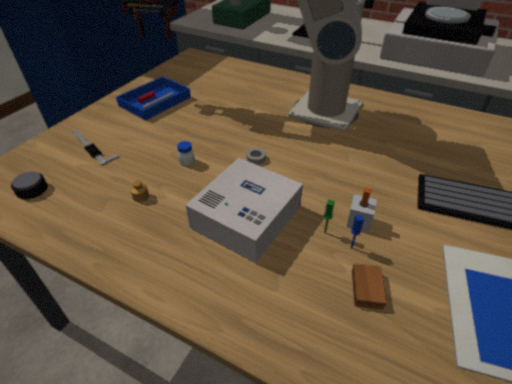

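View pics/top0.png

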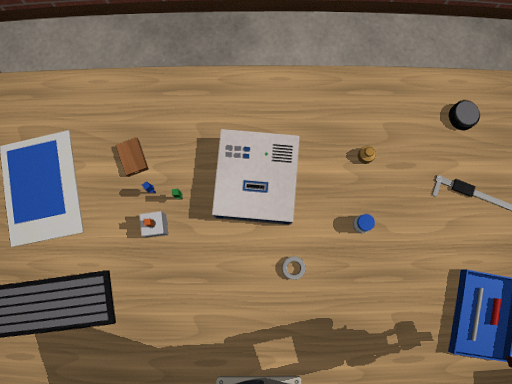

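The scene shows the loader at (245,207). Three pins could be meant: orange in the aluminium block, scene (366,198), top (149,223); green, scene (329,212), top (177,193); blue, scene (357,230), top (148,187). The orange one in the block fits the description. I'll confirm that in crops.

```bash
python3 - <<'E'
import cv2,numpy as np
a=cv2.imread('pics/scene0.png')[170:270,300:400]; b=cv2.imread('pics/top0.png')[160:260,100:200]
c=cv2.imread('pics/top0.png')[120:230,205:305]; 
r=lambda x:cv2.resize(x,(390,300),interpolation=cv2.INTER_CUBIC)
cv2.imwrite('pics/c1.png',np.hstack([cv2.resize(a,(400,400),interpolation=cv2.INTER_CUBIC),cv2.resize(b,(400,400),interpolation=cv2.INTER_CUBIC)]))
cv2.imwrite('pics/c2.png',cv2.resize(c,(545,600),interpolation=cv2.INTER_CUBIC))
E
```

```text
(no output)
```

View pics/c1.png

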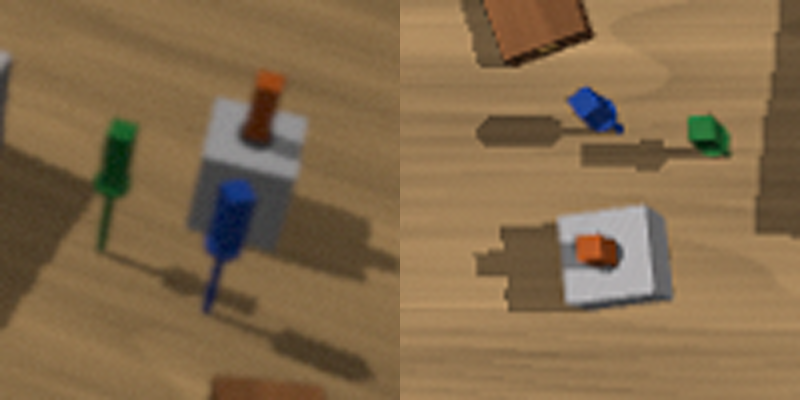

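View pics/c2.png

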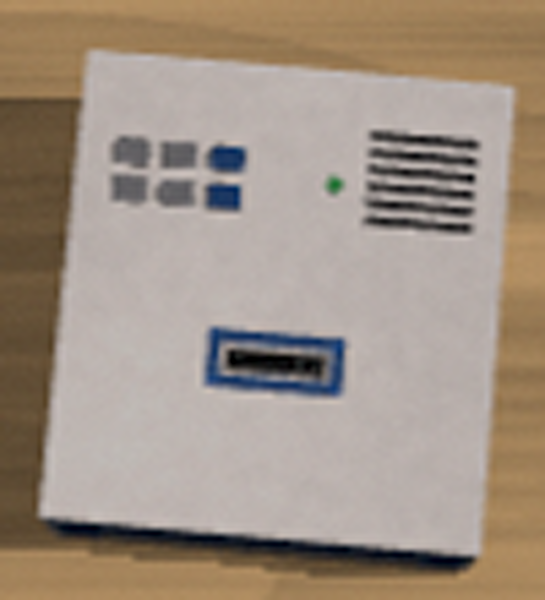

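The crops confirm that the orange-handled pin in the block at top (149,223) is the one; the blue and green ones stand free. The slot frame is in the loader's front half, at top (255,186). Next I measure.

```bash
python3 - <<'E'
from h import *
import json
ims={n:imaging.get_image(n) for n in('top','scene')}
def blobs(im,m,box):
    x0,y0,x1,y1=box; mm=np.zeros_like(m); mm[y0:y1,x0:x1]=m[y0:y1,x0:x1]
    cs,_=cv2.findContours(mm,cv2.RETR_EXTERNAL,cv2.CHAIN_APPROX_NONE)
    return sorted(cs,key=cv2.contourArea,reverse=True)
im=ims['top'];px=np.asarray(im['pixels']);h=cv2.cvtColor(px,cv2.COLOR_BGR2HSV)
white=((h[...,1]<45)&(h[...,2]>130)).astype(np.uint8)*255
def rect(im,c,z):
    P=np.array([onz(im,u,v,z)[:2] for u,v in c.reshape(-1,2)],np.float32)
    r=cv2.minAreaRect(P); return r
c=blobs(im,white,(200,115,310,235))[0]; print('loader',rect(im,c,85))
blue=cv2.inRange(h,(100,100,60),(125,255,255))
c=blobs(im,blue,(235,170,275,200))[0]; print('slotframe',rect(im,c,85))
dark=((h[...,2]<70)).astype(np.uint8)*255
for c in blobs(im,dark,(246,180,265,193))[:2]: print('slotdark',rect(im,c,85),cv2.contourArea(c))
c=blobs(im,white,(130,200,170,245))[0]; print('standtop', rect(im,c,66),c.reshape(-1,2).min(0),c.reshape(-1,2).max(0))
for n,box in(('top',(120,200,175,245)),('scene',(340,180,390,220))):
    I=ims[n];H=cv2.cvtColor(np.asarray(I['pixels']),cv2.COLOR_BGR2HSV)
    o=cv2.inRange(H,(3,170,60),(13,255,255)); c=blobs(I,o,box)[0]; print(n,'orange',c.reshape(-1,2).min(0),c.reshape(-1,2).max(0))
    m=np.zeros(o.shape,np.uint8);cv2.drawContours(m,[c],-1,255,-1);M=cv2.moments(m,True);u=M['m10']/M['m00'],M['m01']/M['m00'];print(u,onz(I,*u,92), rect(I,c,114))
    cv2.imwrite(f'pics/m_{n}.png',o)
for nm,lo,hi in(('green',(45,80,30),(85,255,255)),('blue',(105,120,40),(130,255,255))):
    m=cv2.inRange(h,lo,hi);c=blobs(im,m,(135,170,195,205))[0];p=c.reshape(-1,2).mean(0);print(nm,p,onz(im,*p,92))
for nm,p,z in(('jar',(365,223),65),('weight',(368,154),52),('ring',(293,268),22),('case',(131,157),28)): print(nm,onz(im,*p,z))
E
```

```text
loader ((616.1356811523438, 5.2695465087890625), (200.06161499023438, 219.69642639160156), 84.71979522705078)
slotframe ((586.9085693359375, 7.049976348876953), (60.287925720214844, 24.487449645996094), 84.67737579345703)
slotdark ((586.3727416992188, 7.315093994140625), (40.474639892578125, 7.752543926239014), 84.89867401123047) 34.0
standtop ((496.07122802734375, 269.36273193359375), (56.004093170166016, 56.64325714111328), 7.3711042404174805) [139 211] [163 235]
top orange [144 219] [153 225]
(148.65, 222.03333333333333) [496.63539393 269.36315151  92.        ] ((494.60479736328125, 264.6504821777344), (22.37981605529785, 14.538339614868164), 89.99713897705078)
scene orange [362 188] [370 204]
(365.80232558139534, 195.22093023255815) [492.27011476 268.2579067   92.        ] ((518.767578125, 271.86163330078125), (57.965755462646484, 14.533180236816406), 9.394085884094238)
green [176.5 193.5] [567.39786997 201.60621385  92.        ]
blue [148.90322581 187.4516129 ] [582.95843994 271.29317472  92.        ]
jar [ 494.24892584 -269.33669795   65.        ]
weight [ 675.83524622 -288.173116     52.        ]
ring [383.81396706 -89.17707607  22.        ]
case [676.7213892  337.55015727  28.        ]
```

```bash
python3 - <<'E'
from h import *
t=cv2.imread('pics/top0.png')[208:240,132:172]; s=cv2.imread('pics/scene0.png')[182:214,348:388]
f=lambda x:cv2.resize(x,(400,320),interpolation=cv2.INTER_LANCZOS4)
cv2.imwrite('pics/c3.png',np.hstack([f(t),f(s)]))
im=imaging.get_image('scene');h=cv2.cvtColor(np.asarray(im['pixels']),cv2.COLOR_BGR2HSV)
b=cv2.inRange(h,(100,100,40),(125,255,255));b2=np.zeros_like(b);b2[178:198,235:275]=b[178:198,235:275]
P=np.argwhere(b2)[:,::-1];print(len(P),P.min(0),P.max(0))
W=np.array([onz(im,*p,85)[:2] for p in P],np.float32);print(cv2.minAreaRect(W))
w=((h[...,1]<45)&(h[...,2]>150)).astype(np.uint8)*255
for z,bx in((66,(340,185,385,225)),(85,(180,150,310,230))):
  m=np.zeros_like(w);x0,y0,x1,y1=bx;m[y0:y1,x0:x1]=w[y0:y1,x0:x1]
  c=max(cv2.findContours(m,0,1)[0],key=cv2.contourArea).reshape(-1,2);print(cv2.minAreaRect(np.array([onz(im,*p,z)[:2] for p in c],np.float32)))
E
```

```text
9 [242 181] [263 192]
((587.7032470703125, 6.531105041503906), (56.71025466918945, 17.336193084716797), 84.268798828125)Traceback (most recent call last):
  File "<stdin>", line 12, in <module>
ValueError: max() iterable argument is empty
```

View pics/c3.png

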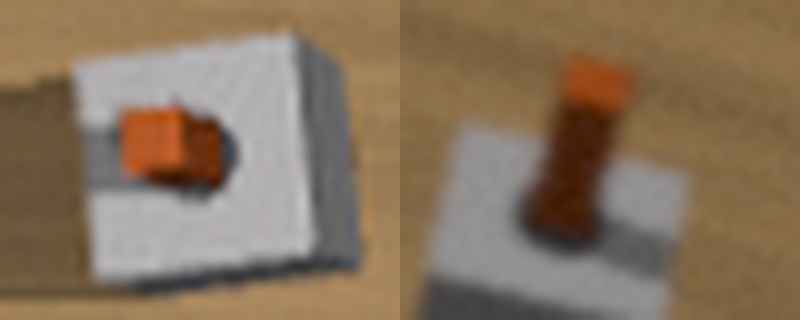

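```bash
python3 -m pendant '[{"dp":[0.2,0.34,0.08],"turn":[0,0,1.19],"claw":0.05},{"dp":[0.2,0.34,0.08],"turn":[0,0,1.19],"claw":0.05},{"dp":[0.2,0.34,0.08],"turn":[0,0,1.19],"claw":0.05},{"dp":[0.2,0.34,0.08],"turn":[0,0,1.19],"claw":0.05},{"dp":[0.2,0.34,0.08],"turn":[0,0,1.19],"claw":0.05},{"dp":[0.2,0.34,0.08],"turn":[0,0,1.19],"claw":0.05},{"dp":[0.2,0.34,0.08],"turn":[0,0,1.19],"claw":0.05},{"dp":[0.2,0.34,0.08],"turn":[0,0,1.19],"claw":0.05}]'
```

```text
t: 1.05
ee_pos: [384.5, -257.2, 302.8]
orientation: [2.302, 2.137, 0.0]
ft_force: [1.1, -1.2, 0.8]
width: 49.9
```

```bash
python3 -m pendant '[{"dp":[0.11,0.38,-0.05],"turn":[0,0,0.11],"claw":0.05},{"dp":[0.11,0.38,-0.05],"turn":[0,0,0.11],"claw":0.05},{"dp":[0.11,0.38,-0.05],"turn":[0,0,0.11],"claw":0.05},{"dp":[0.11,0.38,-0.05],"turn":[0,0,0.11],"claw":0.05},{"dp":[0.11,0.38,-0.05],"turn":[0,0,0.11],"claw":0.05},{"dp":[0.11,0.38,-0.05],"turn":[0,0,0.11],"claw":0.05},{"dp":[0.11,0.38,-0.05],"turn":[0,0,0.11],"claw":0.05},{"dp":[0.11,0.38,-0.05],"turn":[0,0,0.11],"claw":0.05}]' && python3 -m pendant '[{"dp":[0.0012,0.05,-0.02],"claw":0.05},{"dp":[0.0012,0.1,-0.04],"claw":0.05},{"dp":[0.0012,0.1463,-0.06],"claw":0.05},{"dp":[0.0012,0.1463,-0.06],"claw":0.05},{"dp":[0.0012,0.1463,-0.06],"claw":0.05}]'
```

```text
t: 1.85
ee_pos: [494.1, 123.2, 252.1]
orientation: [2.187, 2.255, 0.0]
ft_force: [1.3, -0.4, 0.6]
width: 49.9validation failed for argument at $[0]...
```

```bash
python3 -m pendant '[{"dp":[0.001,0.05,-0.02],"turn":[0,0,0],"claw":0.05},{"dp":[0.001,0.1,-0.04],"turn":[0,0,0],"claw":0.05},{"dp":[0.001,0.1463,-0.06],"turn":[0,0,0],"claw":0.05},{"dp":[0.001,0.1463,-0.06],"turn":[0,0,0],"claw":0.05},{"dp":[0.001,0.1463,-0.06],"turn":[0,0,0],"claw":0.05}]'
python3 - <<'E'
from h import *
print(ctrl.get_obs()['ee_pos'])
t=grab('top')['pixels'][190:250,115:190];s=grab('scene')['pixels'][130:230,310:410]
cv2.imwrite('pics/a1.png',np.hstack([cv2.resize(np.asarray(t),(400,400)),cv2.resize(np.asarray(s),(400,400))]))
E
```

```text
t: 2.35
ee_pos: [494.2, 268.2, 191.2]
orientation: [-2.184, -2.257, 0.003]
ft_force: [0.2, -0.1, -0.6]
width: 49.9
[494.17924454 268.22305534 191.20684672]
```

View pics/a1.png

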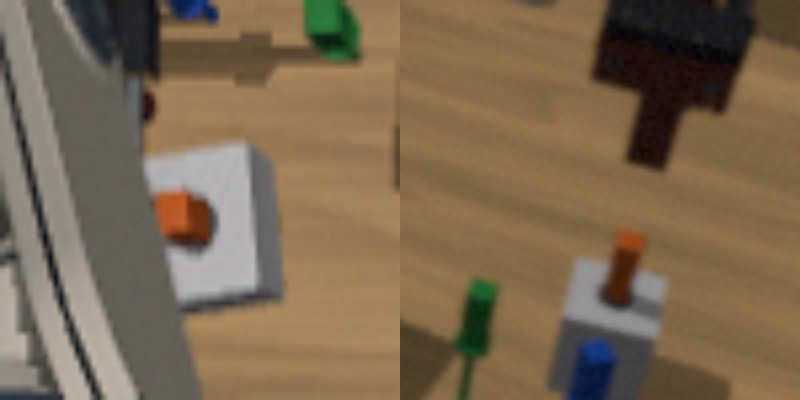

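The top view is partly hidden by the arm. The scene view shows the fingers above the pin, which still stands at about (625,265) in the crop. I go down.

```bash
python3 -m pendant '[{"dp":[0.002,0.001,-0.04],"turn":[0,0,0],"claw":0.05},{"dp":[0.002,0.001,-0.08],"turn":[0,0,0],"claw":0.05},{"dp":[0.002,0.001,-0.1],"turn":[0,0,0],"claw":0.05},{"dp":[0.002,0.001,-0.115],"turn":[0,0,0],"claw":0.05},{"dp":[0.002,0.001,-0.115],"turn":[0,0,0],"claw":0.05},{"dp":[0.002,0.001,-0.115],"turn":[0,0,0],"claw":0.05}]'
python3 - <<'E'
from h import *
print(ctrl.get_obs()['ee_pos'])
t=grab('top')['pixels'][190:250,115:190];s=grab('scene')['pixels'][150:250,310:410]
cv2.imwrite('pics/a2.png',np.hstack([cv2.resize(np.asarray(t),(400,400)),cv2.resize(np.asarray(s),(400,400))]))
E
```

```text
t: 3.05
ee_pos: [497.9, 267.8, 78.2]
orientation: [2.189, 2.253, 0.002]
ft_force: [0.6, 0.4, -0.7]
width: 49.9
[497.85864847 267.84164059  78.20590889]
```

View pics/a2.png

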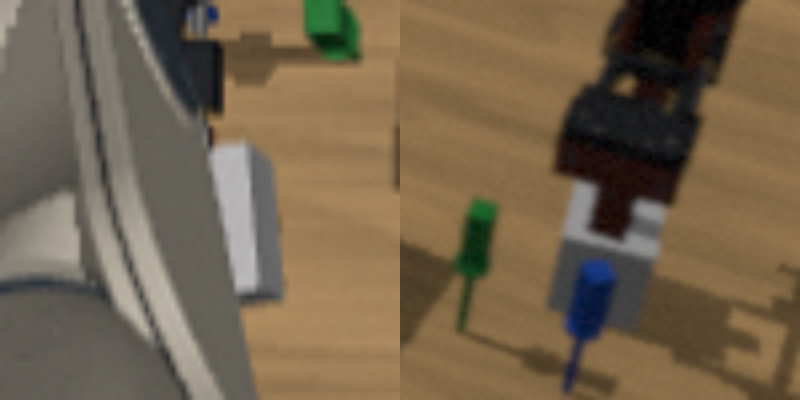

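The scene crop shows the fingers around the handle, ending just above the block. The measured pose scatters by a millimetre or so, so I undo the small shift and close.

```bash
python3 -m pendant '[{"dp":[-0.002,-0.001,-0.001],"turn":[0,0,0],"claw":0.05},{"dp":[-0.002,-0.001,-0.001],"turn":[0,0,0],"claw":0.02},{"dp":[-0.002,-0.001,-0.001],"turn":[0,0,0],"claw":0.005},{"dp":[-0.002,-0.001,-0.001],"turn":[0,0,0],"claw":0.005},{"dp":[-0.002,-0.001,-0.001],"turn":[0,0,0],"claw":0.005},{"dp":[-0.002,-0.001,-0.001],"turn":[0,0,0],"claw":0.005},{"dp":[-0.002,-0.001,-0.001],"turn":[0,0,0],"claw":0.005},{"dp":[-0.002,-0.001,-0.001],"turn":[0,0,0],"claw":0.005}]'
python3 - <<'E'
from h import *
o=ctrl.get_obs();print(o['ee_pos'],o['width'],o['ft_force'],o['moment'])
E
```

```text
t: 3.95
ee_pos: [495.0, 267.3, 76.2]
orientation: [2.188, 2.255, 0.0]
ft_force: [-0.5, 0.5, 0.2]
width: 16.0
[494.9920882  267.32657355  76.17394587] 15.968571971179353 [-0.47271542  0.51310658  0.23159766] [-0.04732012 -0.15118813  0.00306271]
```

```bash
python3 -m pendant '[{"dp":[0,0,0.01],"turn":[0,0,0],"claw":0.005},{"dp":[0,0,0.03],"turn":[0,0,0],"claw":0.005},{"dp":[0,0,0.055],"turn":[0,0,0],"claw":0.005},{"dp":[0,0,0.08],"turn":[0,0,0],"claw":0.005},{"dp":[0,0,0.11],"turn":[0,0,0],"claw":0.005},{"dp":[0,0,0.14],"turn":[0,0,0],"claw":0.005},{"dp":[0,0,0.14],"turn":[0,0,0],"claw":0.005},{"dp":[0,0,0.14],"turn":[0,0,0],"claw":0.005}]'
python3 - <<'E'
from h import *
print(ctrl.get_obs()['ee_pos'])
t=grab('top')['pixels'][190:250,115:190];im=grab('scene','a3f.png');s=im['pixels'][130:230,310:410]
print(proj(im,(496.2,269.4,146)),proj(im,(496.2,269.4,214)))
cv2.imwrite('pics/a3.png',np.hstack([cv2.resize(np.asarray(t),(400,400)),cv2.resize(np.asarray(s),(400,400))]))
E
```

```text
t: 4.75
ee_pos: [494.9, 267.3, 216.9]
orientation: [2.188, 2.254, 0.002]
ft_force: [-0.5, 1.0, -1.1]
width: 15.8
[494.92024436 267.29325531 216.86585956]
[370.46004468 179.56406684] [376.91023572 156.24036446]
```

View pics/a3.png

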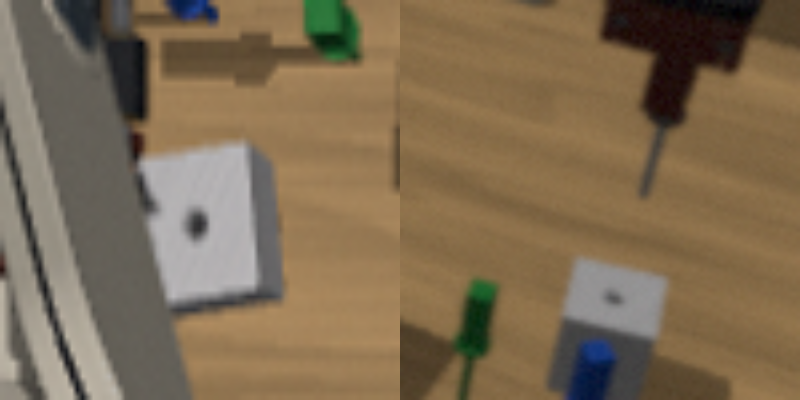

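The pin is held and vertical, with its tip at scene (371,179), within 1 px of the prediction, and the stand's hole is now visible. I carry it over the loader.

```bash
python3 -m pendant '[{"dp":[0.015,-0.044,0],"turn":[0,0,0],"claw":0.005},{"dp":[0.03,-0.088,0],"turn":[0,0,0],"claw":0.005},{"dp":[0.045,-0.131,0],"turn":[0,0,0],"claw":0.005},{"dp":[0.06,-0.175,0],"turn":[0,0,0],"claw":0.005},{"dp":[0.075,-0.218,0],"turn":[0,0,0],"claw":0.005},{"dp":[0.09,-0.262,0],"turn":[0,0,0],"claw":0.005},{"dp":[0.09,-0.262,-0.02],"turn":[0,0,0],"claw":0.005},{"dp":[0.09,-0.262,-0.04],"turn":[0,0,0],"claw":0.005}]'
python3 -m pendant '[{"dp":[0,0,0],"turn":[0,0,0],"claw":0.005},{"dp":[0,0,0],"turn":[0,0,0],"claw":0.005}]'
python3 - <<'E'
from h import *
print(ctrl.get_obs()['ee_pos'],ctrl.get_obs()['ft_force'])
it=grab('top','b1t.png');t=it['pixels'][150:220,215:295];im=grab('scene','b1s.png');s=im['pixels'][150:210,210:290]
print(proj(im,(586.2,7.4,106)),proj(im,(586.5,7.4,85)),proj(it,(586.5,7.4,85)),proj(it,(586.2,7.4,106)))
cv2.imwrite('pics/b1.png',np.hstack([cv2.resize(np.asarray(t),(400,350),interpolation=2),cv2.resize(np.asarray(s),(400,350),interpolation=2)]))
E
```

```text
t: 5.65
ee_pos: [584.7, 3.4, 174.4]
orientation: [-2.191, -2.25, 0.002]
ft_force: [0.4, -0.6, -0.7]
width: 15.8
t: 5.85
ee_pos: [584.1, 5.3, 175.1]
orientation: [-2.186, -2.253, 0.003]
ft_force: [0.1, -0.8, -0.6]
width: 16.1
[584.13328009   5.34368971 175.08174951] [ 0.09681835 -0.79509033 -0.58307768]
[252.78398625 180.49949747] [252.80073561 186.83153383] [254.95630307 185.98927839] [254.96075003 184.62860963]
```

View pics/b1.png

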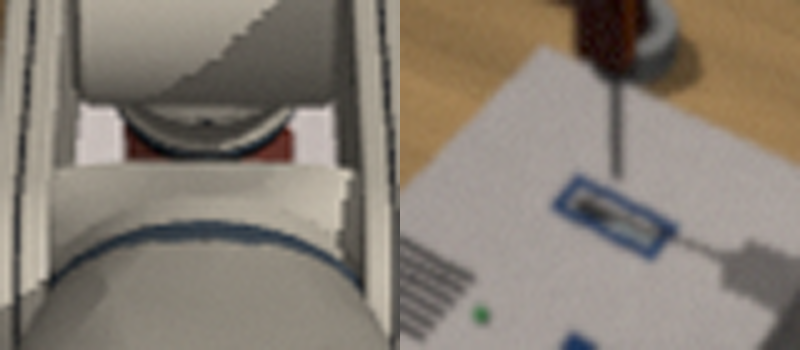

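The tip is at scene (253.2,180.5), straight above the slot centre at (253.2,187), both within half a pixel of prediction. I lower it close to the mouth.

```bash
python3 -m pendant '[{"dp":[0,0,-0.006],"turn":[0,0,0],"claw":0.005},{"dp":[0,0,-0.012],"turn":[0,0,0],"claw":0.005},{"dp":[0,0,-0.016],"turn":[0,0,0],"claw":0.005},{"dp":[0,0,-0.018],"turn":[0,0,0],"claw":0.005},{"dp":[0,0,-0.018],"turn":[0,0,0],"claw":0.005}]'
python3 - <<'E'
from h import *
print(ctrl.get_obs()['ee_pos'],ctrl.get_obs()['ft_force'])
im=grab('scene','b2s.png');s=im['pixels'][165:205,230:280]
print(proj(im,(586.2,7.4,88)),proj(im,(586.5,7.4,85)),proj(im,(588.5,7.4,88))-proj(im,(586.5,7.4,88)))
cv2.imwrite('pics/b2.png',cv2.resize(np.asarray(s),(750,600),interpolation=2))
E
```

```text
t: 6.45
ee_pos: [584.7, 5.4, 157.8]
orientation: [-2.187, -2.254, 0.001]
ft_force: [0.3, 0.0, -0.1]
width: 15.8
[584.71651301   5.36076719 157.76274629] [ 0.30520044  0.02730949 -0.12051151]
[252.84687141 185.87783684] [252.80073561 186.83153383] [-0.37777321  0.47386236]
```

View pics/b2.png

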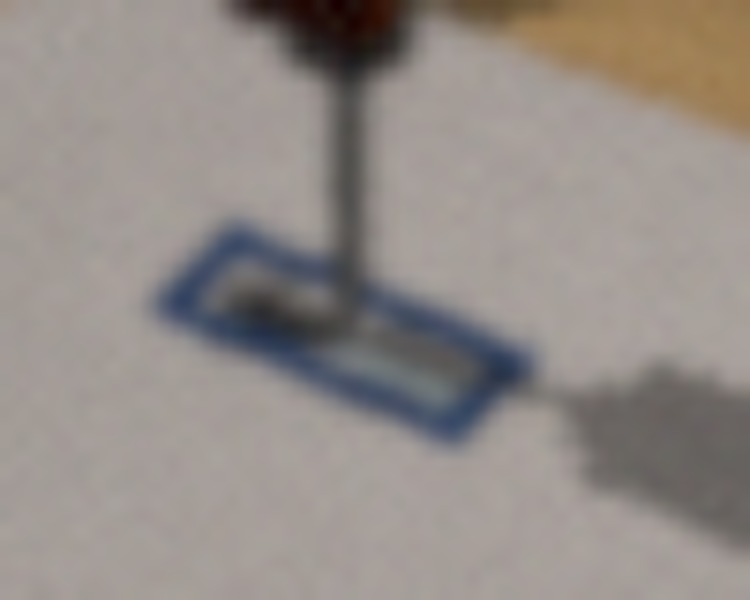

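The tip is at crop (348,322), the middle of the slot frame. I feel downward in small steps.

```bash
python3 -m pendant '[{"dp":[0,0,-0.001],"turn":[0,0,0],"claw":0.005},{"dp":[0,0,-0.002],"turn":[0,0,0],"claw":0.005},{"dp":[0,0,-0.003],"turn":[0,0,0],"claw":0.005},{"dp":[0,0,-0.0035],"turn":[0,0,0],"claw":0.005},{"dp":[0,0,-0.004],"turn":[0,0,0],"claw":0.005}]'
python3 -m pendant '[{"dp":[0,0,-0.0005],"turn":[0,0,0],"claw":0.005},{"dp":[0,0,-0.001],"turn":[0,0,0],"claw":0.005}]'
python3 -c "
from workcell import ctrl
print(ctrl.get_obs()['ft_force'],ctrl.get_obs()['moment'])"
```

```text
t: 7.0
ee_pos: [585.0, 5.3, 154.2]
orientation: [2.188, 2.255, -0.0]
ft_force: [-0.6, 0.4, -0.9]
width: 16.2
t: 7.2
ee_pos: [585.0, 5.2, 153.2]
orientation: [2.188, 2.254, 0.0]
ft_force: [-0.7, -0.2, -0.4]
width: 16.2
[-0.7171652  -0.20909536 -0.43331466] [ 0.01623938 -0.0804197  -0.01594959]
```

```bash
python3 -m pendant '[{"dp":[0,0,-0.001],"turn":[0,0,0],"claw":0.005},{"dp":[0,0,-0.002],"turn":[0,0,0],"claw":0.005},{"dp":[0,0,-0.003],"turn":[0,0,0],"claw":0.005}]'
python3 -m pendant '[{"dp":[0,0,-0.0015],"turn":[0,0,0],"claw":0.005},{"dp":[0,0,-0.003],"turn":[0,0,0],"claw":0.005},{"dp":[0,0,-0.0045],"turn":[0,0,0],"claw":0.005},{"dp":[0,0,-0.006],"turn":[0,0,0],"claw":0.005}]'
python3 -m pendant '[{"dp":[0,0,-0.0015],"turn":[0,0,0],"claw":0.005},{"dp":[0,0,-0.003],"turn":[0,0,0],"claw":0.005},{"dp":[0,0,-0.0045],"turn":[0,0,0],"claw":0.005},{"dp":[0,0,-0.006],"turn":[0,0,0],"claw":0.005}]'
python3 -c "
from workcell import ctrl
print(ctrl.get_obs()['ft_force'],ctrl.get_obs()['moment'])"
```

```text
t: 7.5
ee_pos: [585.0, 5.3, 150.1]
orientation: [2.188, 2.254, 0.0]
ft_force: [-0.8, 0.0, -0.3]
width: 15.9
t: 7.9
ee_pos: [585.0, 5.3, 144.1]
orientation: [2.188, 2.254, 0.0]
ft_force: [0.4, 1.1, -1.1]
width: 15.9
t: 8.3
ee_pos: [585.0, 5.3, 138.1]
orientation: [2.188, 2.254, 0.0]
ft_force: [-0.1, 0.2, -1.2]
width: 16.2
[-0.05290094  0.2341054  -1.24221678] [ 0.0024493  -0.16077632 -0.00487827]
```

```bash
python3 -m pendant '[{"dp":[0,0,-0.001],"turn":[0,0,0],"claw":0.005},{"dp":[0,0,-0.002],"turn":[0,0,0],"claw":0.005},{"dp":[0,0,-0.003],"turn":[0,0,0],"claw":0.005}]'
for i in 1 ; do python3 -m pendant '[{"dp":[0,0,-0.0005],"turn":[0,0,0],"claw":0.005}]'; python3 -m pendant '[{"dp":[0,0,-0.0005],"turn":[0,0,0],"claw":0.005}]'; done
python3 -m pendant '[{"dp":[0,0,-0.0003],"turn":[0,0,0],"claw":0.005}]'
```

```text
t: 8.6
ee_pos: [585.0, 5.3, 135.1]
orientation: [2.188, 2.255, 0.0]
ft_force: [-0.3, 0.4, -0.4]
width: 15.7
t: 8.7
ee_pos: [585.0, 5.3, 134.6]
orientation: [2.188, 2.254, 0.0]
ft_force: [0.1, -0.0, -0.2]
width: 16.0
t: 8.8
ee_pos: [585.0, 5.3, 134.1]
orientation: [2.188, 2.255, 0.0]
ft_force: [0.7, -0.0, -0.2]
width: 15.7
t: 8.9
ee_pos: [585.0, 5.3, 133.9]
orientation: [2.188, 2.254, 0.0]
ft_force: [0.4, -1.1, -0.3]
width: 15.1
```

Commanded TCP z is 134.4. I keep feeling for the deck.

```bash
python3 -m pendant '[{"dp":[0,0,-0.0003],"turn":[0,0,0],"claw":0.005}]'; python3 -m pendant '[{"dp":[0,0,-0.0003],"turn":[0,0,0],"claw":0.005}]';python3 -m pendant '[{"dp":[0,0,-0.0003],"turn":[0,0,0],"claw":0.005}]'
```

```text
t: 9.0
ee_pos: [585.0, 5.3, 133.6]
orientation: [2.188, 2.255, 0.0]
ft_force: [0.3, 0.5, 0.4]
width: 15.7
t: 9.1
ee_pos: [585.0, 5.3, 133.3]
orientation: [2.188, 2.254, 0.0]
ft_force: [0.3, 0.4, -0.4]
width: 15.8
t: 9.2
ee_pos: [585.0, 5.3, 133.0]
orientation: [2.188, 2.255, 0.0]
ft_force: [0.2, 0.5, 0.3]
width: 15.9
```

```bash
python3 -m pendant '[{"dp":[0,0,-0.0003],"turn":[0,0,0],"claw":0.005}]'; python3 -m pendant '[{"dp":[0,0,-0.0003],"turn":[0,0,0],"claw":0.005}]'
```

```text
t: 9.3
ee_pos: [585.0, 5.3, 132.8]
orientation: [2.188, 2.254, 0.0]
ft_force: [-0.7, 0.1, 2.0]
width: 15.7
t: 9.4
ee_pos: [585.0, 5.3, 132.6]
orientation: [2.188, 2.254, 0.0]
ft_force: [-0.8, -0.7, 3.8]
width: 15.9
```

Deck contact is at commanded z of about 133.2, with roughly 7 N/mm compliance. I slide lightly along the loader's +y, direction (0.092, 0.996), watching for the vertical force to vanish.

```bash
python3 -m pendant '[{"dp":[0.0001,0.0015,0],"turn":[0,0,0],"claw":0.005}]' | grep ft
python3 -m pendant '[{"dp":[0.0001,0.0015,0],"turn":[0,0,0],"claw":0.005}]' | grep ft
python3 -m pendant '[{"dp":[0.0002,0.0015,0],"turn":[0,0,0],"claw":0.005}]' | grep ft
python3 -m pendant '[{"dp":[0.0001,0.0015,0],"turn":[0,0,0],"claw":0.005}]'
```

```text
ft_force: [-1.2, -2.4, 2.7]
ft_force: [0.0, -3.4, 3.5]
ft_force: [-0.4, -3.5, 4.6]
t: 9.8
ee_pos: [585.7, 11.1, 132.6]
orientation: [2.187, 2.254, 0.0]
ft_force: [-0.2, -4.5, 4.2]
width: 16.3
```

The friction is high and the tip tends to stick, so I hop instead of sliding: lift, shift, touch.

```bash
python3 -m pendant '[{"dp":[0,0,0.0015],"turn":[0,0,0],"claw":0.005},{"dp":[0,0,0.0015],"turn":[0,0,0],"claw":0.005}]' 
python3 -m pendant '[{"dp":[0,0,-0.0008],"turn":[0,0,0],"claw":0.005},{"dp":[0,0,-0.0012],"turn":[0,0,0],"claw":0.005},{"dp":[0,0,-0.0015],"turn":[0,0,0],"claw":0.005}]'
```

```text
t: 10.0
ee_pos: [585.5, 11.8, 133.7]
orientation: [-2.188, -2.254, -0.001]
ft_force: [0.7, 0.4, 0.1]
width: 16.0
t: 10.3
ee_pos: [585.6, 11.5, 132.6]
orientation: [-2.188, -2.254, -0.001]
ft_force: [-0.1, 0.5, 5.6]
width: 16.0
```

Still deck at about +6 mm. Next is +9, then +12.

```bash
python3 -m pendant '[{"dp":[0,0,0.0015],"turn":[0,0,0],"claw":0.005},{"dp":[0.0003,0.003,0.0015],"turn":[0,0,0],"claw":0.005},{"dp":[0.0003,0.003,0.0006],"turn":[0,0,0],"claw":0.005},{"dp":[0.0003,0.003,0.0003],"turn":[0,0,0],"claw":0.005},{"dp":[0.0003,0.003,0],"turn":[0,0,0],"claw":0.005}]' | grep -v ori 
python3 -m pendant '[{"dp":[0,0,0.0015],"turn":[0,0,0],"claw":0.005},{"dp":[0.0003,0.003,0.0015],"turn":[0,0,0],"claw":0.005},{"dp":[0.0003,0.003,0.0006],"turn":[0,0,0],"claw":0.005},{"dp":[0.0003,0.003,0.0003],"turn":[0,0,0],"claw":0.005},{"dp":[0.0003,0.003,0],"turn":[0,0,0],"claw":0.005}]' | grep -v ori
```

```text
t: 10.8
ee_pos: [585.9, 14.4, 132.6]
ft_force: [-0.4, 1.7, 4.2]
width: 15.9
t: 11.3
ee_pos: [586.1, 17.4, 132.6]
ft_force: [-0.0, 1.4, 3.7]
width: 15.9
```

```bash
python3 -m pendant '[{"dp":[0,0,0.0015],"turn":[0,0,0],"claw":0.005},{"dp":[0.0003,0.003,0.0015],"turn":[0,0,0],"claw":0.005},{"dp":[0.0003,0.003,0.0006],"turn":[0,0,0],"claw":0.005},{"dp":[0.0003,0.003,0.0003],"turn":[0,0,0],"claw":0.005},{"dp":[0.0003,0.003,0],"turn":[0,0,0],"claw":0.005}]' | grep -v ori 
python3 -m pendant '[{"dp":[0,0,0.0015],"turn":[0,0,0],"claw":0.005},{"dp":[0.0003,0.003,0.0015],"turn":[0,0,0],"claw":0.005},{"dp":[0.0003,0.003,0.0006],"turn":[0,0,0],"claw":0.005},{"dp":[0.0003,0.003,0.0003],"turn":[0,0,0],"claw":0.005},{"dp":[0.0003,0.003,0],"turn":[0,0,0],"claw":0.005}]' | grep -v ori
```

```text
t: 11.8
ee_pos: [586.4, 20.4, 132.6]
ft_force: [0.3, 0.1, 4.1]
width: 15.7
t: 12.3
ee_pos: [586.6, 23.3, 132.3]
ft_force: [1.4, -0.5, -0.7]
width: 16.0
```

At +18 mm the force vanishes, so the gap is here. I press down in small steps.

```bash
python3 -m pendant '[{"dp":[0,0,-0.0005],"turn":[0,0,0],"claw":0.005}]' | grep ft 
python3 -m pendant '[{"dp":[0,0,-0.0005],"turn":[0,0,0],"claw":0.005}]' | grep ft
python3 -m pendant '[{"dp":[0,0,-0.0005],"turn":[0,0,0],"claw":0.005}]' | grep ft
python3 -m pendant '[{"dp":[0,0,-0.0005],"turn":[0,0,0],"claw":0.005}]' | grep -v ori
```

```text
ft_force: [0.8, -0.3, 1.0]
ft_force: [0.5, 0.7, 1.8]
ft_force: [0.2, 1.5, 2.1]
t: 12.7
ee_pos: [586.7, 23.5, 130.5]
ft_force: [1.2, 2.2, 1.8]
width: 16.0
```

The sideways force is +y, so the tip rubs on the gap's -y edge. I shift 1 mm towards +y and continue.

```bash
python3 -m pendant '[{"dp":[0,0.001,0.0],"turn":[0,0,0],"claw":0.005},{"dp":[0,0.001,0.0],"turn":[0,0,0],"claw":0.005}]' | grep ft 
python3 -m pendant '[{"dp":[0,0,-0.0005],"turn":[0,0,0],"claw":0.005}]' | grep ft
python3 -m pendant '[{"dp":[0,0,-0.0005],"turn":[0,0,0],"claw":0.005}]' | grep ft
python3 -m pendant '[{"dp":[0,0,-0.0005],"turn":[0,0,0],"claw":0.005}]' | grep -v ori
```

```text
ft_force: [0.8, -0.1, 0.5]
ft_force: [1.0, 0.2, 0.1]
ft_force: [1.3, 0.1, 0.6]
t: 13.2
ee_pos: [586.7, 24.3, 128.9]
ft_force: [0.7, 0.5, 1.6]
width: 15.9
```

```bash
python3 -m pendant '[{"dp":[0,0,-0.0005],"turn":[0,0,0],"claw":0.005}]' | grep ft 
python3 -m pendant '[{"dp":[0,0,-0.0005],"turn":[0,0,0],"claw":0.005}]' | grep ft
python3 -m pendant '[{"dp":[0,0,-0.0005],"turn":[0,0,0],"claw":0.005}]' | grep ft
python3 -m pendant '[{"dp":[0,0,-0.0005],"turn":[0,0,0],"claw":0.005}]' | grep ft
python3 -m pendant '[{"dp":[0,0,-0.0005],"turn":[0,0,0],"claw":0.005}]' | grep -v ori
```

```text
ft_force: [0.5, 0.7, 4.6]
ft_force: [-0.6, 0.4, 6.1]
ft_force: [-1.3, -0.1, 8.8]
ft_force: [-1.5, 0.1, 8.6]
t: 13.7
ee_pos: [586.8, 24.3, 127.2]
ft_force: [-1.8, 0.4, 9.5]
width: 15.6
```

```bash
python3 -m pendant '[{"dp":[0,0,0],"turn":[0,0,0],"claw":0.005}]' | grep ft 
python3 -m pendant '[{"dp":[0,0,-0.0005],"turn":[0,0,0],"claw":0.005}]' | grep ft
python3 -m pendant '[{"dp":[0,0,-0.0005],"turn":[0,0,0],"claw":0.005}]' | grep -v ori
python3 - <<'E'
from h import *
im=grab('scene','d1.png');s=im['pixels'][145:225,200:300]
cv2.imwrite('pics/d1c.png',cv2.resize(np.asarray(s),(750,600),interpolation=2))
E
```

```text
ft_force: [-1.2, 0.7, 8.5]
ft_force: [-2.4, -0.1, 9.0]
t: 14.0
ee_pos: [586.8, 24.4, 126.3]
ft_force: [-1.5, 0.6, 9.4]
width: 16.0
```

View pics/d1c.png

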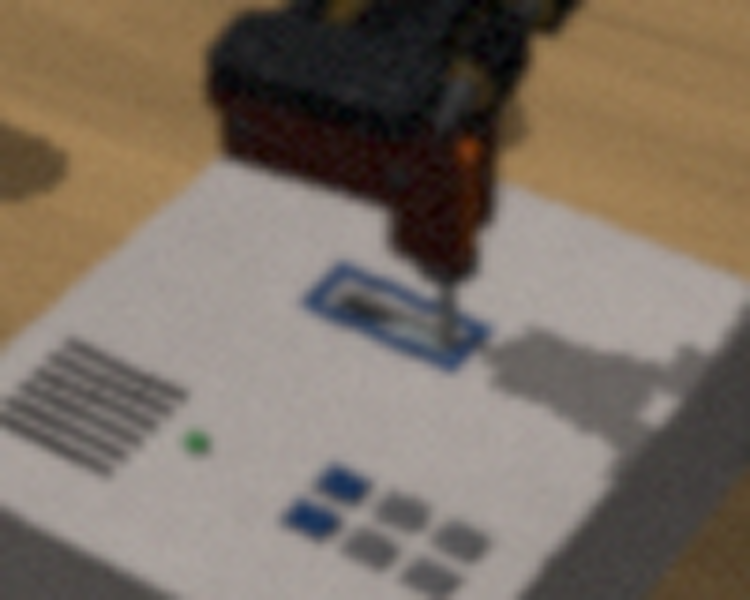

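The pin is in the slot's +y end at crop (450,335), and the force rises gently as a spring would. I keep pressing.

```bash
python3 -m pendant '[{"dp":[0,0,-0.0005],"turn":[0,0,0],"claw":0.005}]' | grep ft 
python3 -m pendant '[{"dp":[0,0,-0.0005],"turn":[0,0,0],"claw":0.005}]' | grep ft
python3 -m pendant '[{"dp":[0,0,-0.0005],"turn":[0,0,0],"claw":0.005}]' | grep ft
python3 -m pendant '[{"dp":[0,0,-0.0005],"turn":[0,0,0],"claw":0.005}]' | grep -v ori
```

```text
ft_force: [-1.3, 0.3, 9.5]
ft_force: [-0.9, 1.1, 10.3]
ft_force: [-2.0, 1.5, 10.0]
t: 14.45
ee_pos: [586.8, 24.4, 124.5]
ft_force: [-2.6, 0.1, 11.2]
width: 16.0
```

```bash
python3 -m pendant '[{"dp":[0,0,-0.0005],"turn":[0,0,0],"claw":0.005}]' | grep ft 
python3 -m pendant '[{"dp":[0,0,-0.0004],"turn":[0,0,0],"claw":0.005},{"dp":[0,0,-0.0004],"turn":[0,0,0],"claw":0.005}]' | grep -v ori
python3 - <<'E'
from h import *
im=grab('scene','d2.png');s=im['pixels'][125:265,180:310]
t=grab('top','d2t.png')['pixels'][120:240,205:305]
cv2.imwrite('pics/d2c.png',np.hstack([cv2.resize(np.asarray(s),(400,430),interpolation=2),cv2.resize(np.asarray(t),(358,430),interpolation=2)]))
E
```

```text
ft_force: [-2.1, 1.3, 11.0]
t: 14.75
ee_pos: [587.0, 24.3, 123.4]
ft_force: [-0.6, 1.1, 8.1]
width: 16.0
```

View pics/d2c.png

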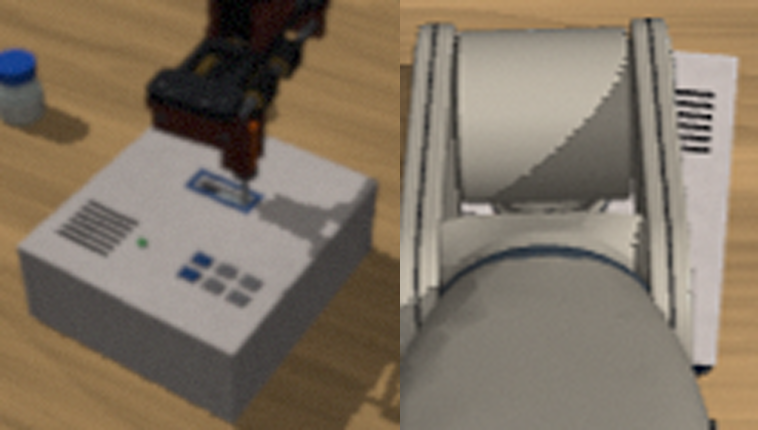

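The force fell from 11 to 8 N, possibly the latch letting go. I press a little more and hold.

```bash
python3 -m pendant '[{"dp":[0,0,-0.0005],"turn":[0,0,0],"claw":0.005},{"dp":[0,0,-0.0005],"turn":[0,0,0],"claw":0.005}]' | grep -v ori
python3 -m pendant '[{"dp":[0,0,-0.0005],"turn":[0,0,0],"claw":0.005},{"dp":[0,0,-0.0005],"turn":[0,0,0],"claw":0.005},{"dp":[0,0,-0.0005],"turn":[0,0,0],"claw":0.005},{"dp":[0,0,-0.0005],"turn":[0,0,0],"claw":0.005},{"dp":[0,0,-0.0005],"turn":[0,0,0],"claw":0.005},{"dp":[0,0,-0.0005],"turn":[0,0,0],"claw":0.005},{"dp":[0,0,-0.0005],"turn":[0,0,0],"claw":0.005}]' | grep -v ori
python3 - <<'E'
from h import *
it=grab('top','d3t.png');t=it['pixels'][180:260,205:305]
print(proj(it,(510,-30,45)),proj(it,(465,-30,45)))
cv2.imwrite('pics/d3c.png',cv2.resize(np.asarray(t),(700,560),interpolation=2))
E
```

```text
t: 15.05
ee_pos: [587.0, 24.3, 122.9]
ft_force: [-1.0, 0.5, 8.7]
width: 16.1
t: 15.75
ee_pos: [587.0, 24.3, 122.4]
ft_force: [-1.0, 1.4, 9.3]
width: 15.9
[269.78162072 218.23468221] [269.94209804 235.91253367]
```

View pics/d3c.png

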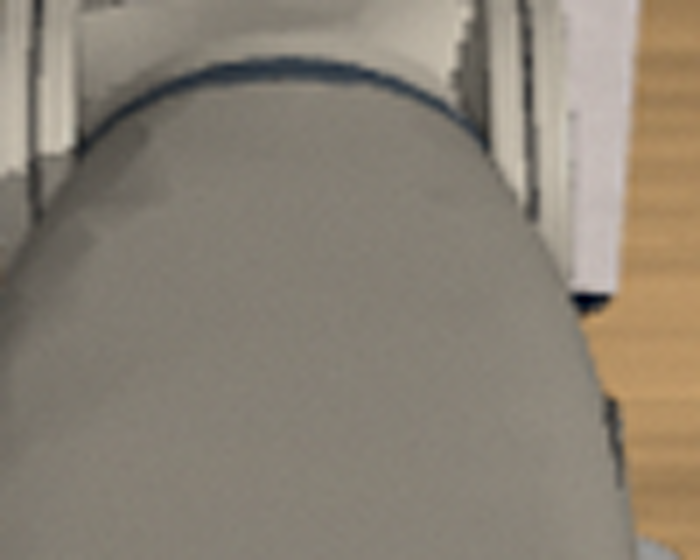

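A dark edge at (292,241) suggests the tray's corner is out. I hold a little longer, then withdraw straight up.

```bash
python3 -m pendant '[{"dp":[0,0,-0.0005],"turn":[0,0,0],"claw":0.005},{"dp":[0,0,-0.0005],"turn":[0,0,0],"claw":0.005},{"dp":[0,0,-0.0005],"turn":[0,0,0],"claw":0.005},{"dp":[0,0,-0.0005],"turn":[0,0,0],"claw":0.005},{"dp":[0,0,-0.0005],"turn":[0,0,0],"claw":0.005},{"dp":[0,0,-0.0005],"turn":[0,0,0],"claw":0.005}]' | grep -v ori
python3 -m pendant '[{"dp":[0,0,0.003],"turn":[0,0,0],"claw":0.005},{"dp":[0,0,0.007],"turn":[0,0,0],"claw":0.005},{"dp":[0,0,0.012],"turn":[0,0,0],"claw":0.005},{"dp":[0,-0.002,0.017],"turn":[0,0,0],"claw":0.005},{"dp":[0,-0.003,0.025],"turn":[0,0,0],"claw":0.005},{"dp":[0,-0.003,0.04],"turn":[0,0,0],"claw":0.005},{"dp":[0,-0.003,0.065],"turn":[0,0,0],"claw":0.005},{"dp":[0,-0.003,0.095],"turn":[0,0,0],"claw":0.005}]' | grep -v ori
```

```text
t: 16.4
ee_pos: [587.0, 24.4, 122.0]
ft_force: [-0.2, 0.8, 8.8]
width: 16.1
t: 17.2
ee_pos: [585.4, 21.2, 216.7]
ft_force: [1.4, 0.8, 0.3]
width: 15.7
```

```bash
python3 -m pendant '[{"dp":[-0.015,0.041,0],"turn":[0,0,0],"claw":0.005},{"dp":[-0.031,0.082,0],"turn":[0,0,0],"claw":0.005},{"dp":[-0.046,0.123,0],"turn":[0,0,0],"claw":0.005},{"dp":[-0.061,0.164,0],"turn":[0,0,0],"claw":0.005},{"dp":[-0.077,0.205,0],"turn":[0,0,0],"claw":0.005},{"dp":[-0.092,0.246,0],"turn":[0,0,0],"claw":0.005},{"dp":[-0.092,0.246,0],"turn":[0,0,0],"claw":0.005},{"dp":[-0.092,0.246,0],"turn":[0,0,0],"claw":0.005}]' | grep -v ori
python3 - <<'E'
from h import *
it=grab('top','e1t.png');im=grab('scene','e1s.png')
t=it['pixels'][120:260,110:310];s=im['pixels'][150:210,340:400]
print('hole',onz(it,151.6,223.75,66),onz(im,363.25,204.25,66))
print(proj(im,(496,269.4,146)))
cv2.imwrite('pics/e1.png',np.hstack([cv2.resize(np.asarray(t),(400,280),interpolation=2),cv2.resize(np.asarray(s),(280,280),interpolation=2)]))
# hole auto
for I,b in((im,(355,198,372,210)),(it,(144,216,160,230))):
    g=cv2.cvtColor(np.asarray(I['pixels']),cv2.COLOR_BGR2GRAY).astype(float);x0,y0,x1,y1=b;r=g[y0:y1,x0:x1];w=np.clip(np.median(r)-25-r,0,None);yy,xx=np.mgrid[y0:y1,x0:x1];u=((w*xx).sum()/w.sum(),(w*yy).sum()/w.sum());print(u,onz(I,*u,66))
E
```

```text
t: 18.0
ee_pos: [494.0, 267.8, 216.6]
ft_force: [-0.4, -0.6, -0.8]
width: 15.2
hole [494.80446058 267.70540552  66.        ] [497.71012858 268.58741609  66.        ]
[370.48257027 179.51382447]
(np.float64(362.8960396039604), np.float64(204.1980198019802)) [497.93738736 267.76801687  66.        ]
(np.float64(151.3395176252319), np.float64(223.17810760667905)) [496.24791643 268.40795436  66.        ]
```

View pics/e1.png

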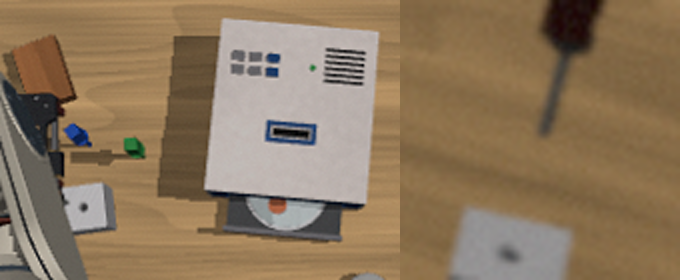

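The top view shows the tray out at the loader's front, crop (285,215). The pin is over the stand, tip at scene (371,178.5), the same as after lift-off. I check the tray's travel and lower to just above the hole.

```bash
python3 -m pendant '[{"dp":[0.0003,0,-0.02],"turn":[0,0,0],"claw":0.005},{"dp":[0.0003,0,-0.04],"turn":[0,0,0],"claw":0.005},{"dp":[0.0003,0,-0.06],"turn":[0,0,0],"claw":0.005},{"dp":[0.0003,0,-0.072],"turn":[0,0,0],"claw":0.005},{"dp":[0.0003,0,-0.076],"turn":[0,0,0],"claw":0.005},{"dp":[0.0003,0,-0.076],"turn":[0,0,0],"claw":0.005},{"dp":[0.0003,0,-0.076],"turn":[0,0,0],"claw":0.005}]' | grep -v ori
python3 - <<'E'
from h import *
im=grab('scene','e2s.png');s=im['pixels'][185:225,340:390]
print(proj(im,(496.2,269.4,70)),proj(im,(496.2,269.4,66)),proj(im,(497,268.3,66)))
it=imaging.get_image('top')
# tray outer front edge in loader frame
c=np.array([616.1,5.3]);a=np.radians(-5.28);R=np.array([[np.cos(a),np.sin(a)],[-np.sin(a),np.cos(a)]])
for u,v in((280,239.5),(250,238),(226,236.5)): print((R@(onz(it,u,v,44.5)[:2]-c)))
cv2.imwrite('pics/e2.png',cv2.resize(np.asarray(s),(750,600),interpolation=2))
cv2.imwrite('pics/e2t.png',cv2.resize(np.asarray(it['pixels'][200:250,210:295]),(765,450),interpolation=2))
E
```

```text
t: 18.8
ee_pos: [495.6, 267.2, 140.7]
ft_force: [-0.1, -0.2, -0.8]
width: 15.8
[364.05930239 202.82316036] [363.74324734 203.97462777] [363.21348448 204.03078092]
[-154.0323763   -75.20384812]
[-156.84907761    0.79734227]
[-158.44622779   61.73299024]
```

View pics/e2.png

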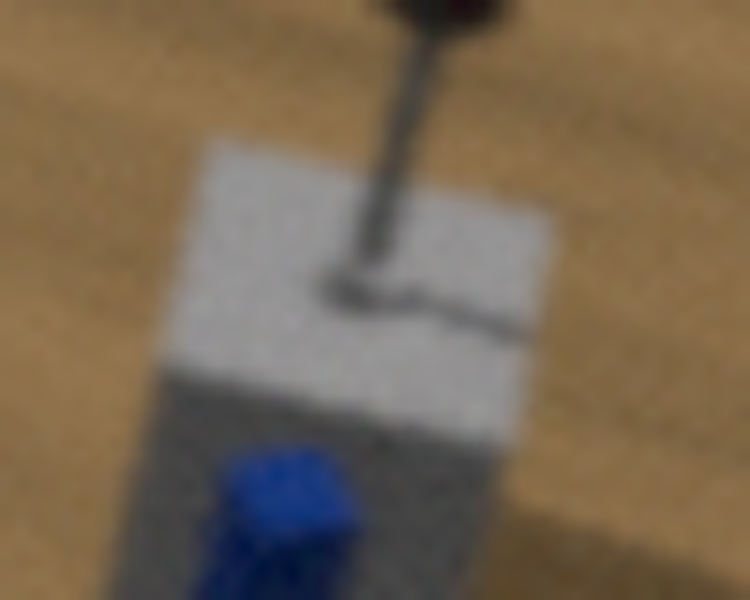

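View pics/e2t.png

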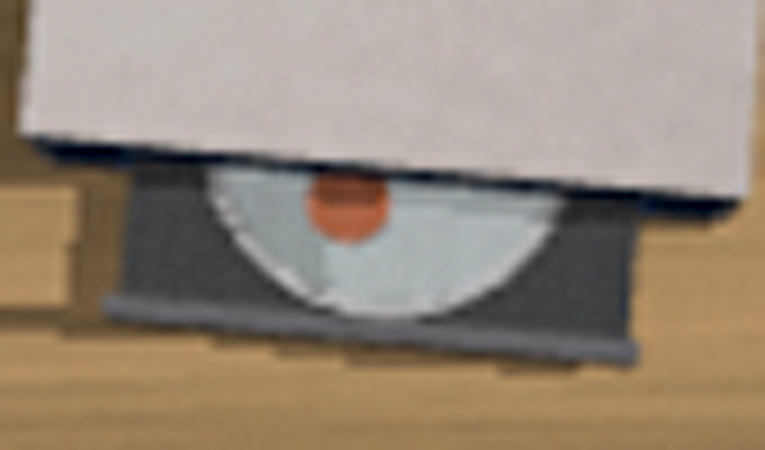

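The tray is out about 45 mm. The tip, at scene (364.8,202.2), sits about 1 px right of where it should be over the hole at (363.1,204.2), so I shift slightly towards -y/+x and feel in gently.

```bash
python3 -m pendant '[{"dp":[0.001,-0.0015,0],"turn":[0,0,0],"claw":0.005},{"dp":[0.001,-0.0015,-0.002],"turn":[0,0,0],"claw":0.005},{"dp":[0.001,-0.0015,-0.003],"turn":[0,0,0],"claw":0.005}]' | grep -v ori
python3 - <<'E'
from h import *
im=grab('scene','e3s.png');s=im['pixels'][185:225,340:390]
cv2.imwrite('pics/e3.png',cv2.resize(np.asarray(s),(750,600),interpolation=2))
E
```

```text
t: 19.2
ee_pos: [496.0, 265.8, 137.0]
ft_force: [-0.2, 0.4, -0.9]
width: 15.8
```

View pics/e3.png

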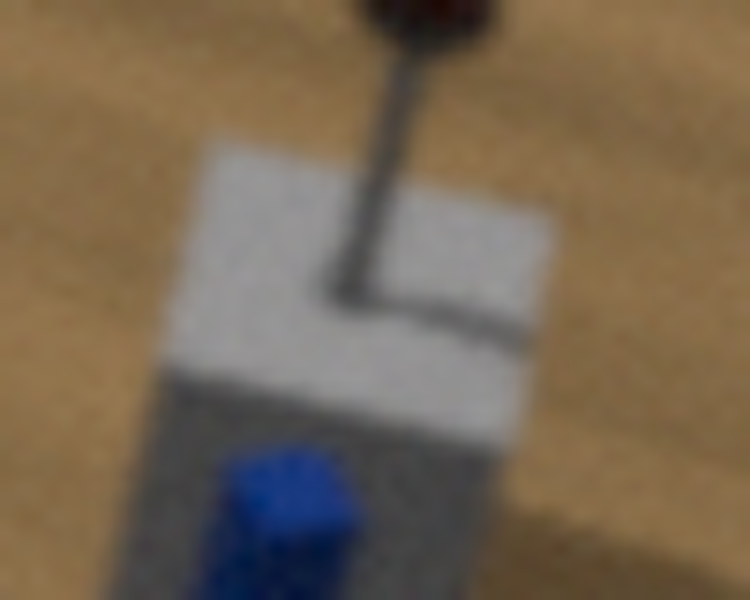

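The tip now meets the hole at crop (347,288). I lower it, watching the force.

```bash
python3 -m pendant '[{"dp":[0,0,-0.001],"turn":[0,0,0],"claw":0.005},{"dp":[0,0,-0.002],"turn":[0,0,0],"claw":0.005}]' | grep ft
python3 -m pendant '[{"dp":[0,0,-0.001],"turn":[0,0,0],"claw":0.005},{"dp":[0,0,-0.002],"turn":[0,0,0],"claw":0.005}]' | grep ft
python3 -m pendant '[{"dp":[0,0,-0.001],"turn":[0,0,0],"claw":0.005},{"dp":[0,0,-0.002],"turn":[0,0,0],"claw":0.005}]' | grep ft
python3 -m pendant '[{"dp":[0,0,-0.001],"turn":[0,0,0],"claw":0.005},{"dp":[0,0,-0.002],"turn":[0,0,0],"claw":0.005}]' | grep -v ori
```

```text
ft_force: [-0.4, -0.7, -1.1]
ft_force: [-0.2, 0.1, -0.6]
ft_force: [0.1, 0.0, -0.8]
t: 20.05
ee_pos: [495.9, 265.8, 128.9]
ft_force: [0.8, -0.9, -1.0]
width: 15.7
```

```bash
python3 -m pendant '[{"dp":[0,0,-0.004],"turn":[0,0,0],"claw":0.005},{"dp":[0,0,-0.008],"turn":[0,0,0],"claw":0.005},{"dp":[0,0,-0.012],"turn":[0,0,0],"claw":0.005}]' | grep ft
python3 -m pendant '[{"dp":[0,0,-0.005],"turn":[0,0,0],"claw":0.005},{"dp":[0,0,-0.01],"turn":[0,0,0],"claw":0.005},{"dp":[0,0,-0.015],"turn":[0,0,0],"claw":0.005}]' | grep ft
python3 -m pendant '[{"dp":[0,0,-0.005],"turn":[0,0,0],"claw":0.005},{"dp":[0,0,-0.01],"turn":[0,0,0],"claw":0.005},{"dp":[0,0,-0.015],"turn":[0,0,0],"claw":0.005}]' | grep ft
python3 -m pendant '[{"dp":[0,0,-0.003],"turn":[0,0,0],"claw":0.005},{"dp":[0,0,-0.006],"turn":[0,0,0],"claw":0.005},{"dp":[0,0,-0.008],"turn":[0,0,0],"claw":0.005}]' | grep -v ori
```

```text
ft_force: [-1.2, -0.9, -0.3]
ft_force: [-0.1, 0.0, -0.4]
ft_force: [-0.4, 0.1, -0.6]
t: 21.25
ee_pos: [495.9, 265.8, 78.7]
ft_force: [-0.5, -0.1, -0.5]
width: 15.6
```

```bash
python3 -m pendant '[{"dp":[0,0,-0.001],"turn":[0,0,0],"claw":0.005}]' | grep ft
python3 -m pendant '[{"dp":[0,0,-0.0006],"turn":[0,0,0],"claw":0.005}]' | grep ft
python3 -m pendant '[{"dp":[0,0,-0.0005],"turn":[0,0,0],"claw":0.005}]' | grep ft
python3 -m pendant '[{"dp":[0,0,-0.0005],"turn":[0,0,0],"claw":0.005}]' | grep -v ori
```

```text
ft_force: [-0.1, 0.9, -0.2]
ft_force: [-0.2, -0.1, -0.7]
ft_force: [-0.3, -0.2, -1.4]
t: 21.65
ee_pos: [496.0, 265.8, 76.5]
ft_force: [0.9, 0.1, -1.5]
width: 16.1
```

```bash
python3 -m pendant '[{"dp":[0,0,-0.0005],"turn":[0,0,0],"claw":0.005}]' | grep ft
python3 -m pendant '[{"dp":[0,0,-0.0005],"turn":[0,0,0],"claw":0.005}]' | grep ft
python3 -m pendant '[{"dp":[0,0,0],"turn":[0,0,0],"claw":0.03},{"dp":[0,0,0],"turn":[0,0,0],"claw":0.05},{"dp":[0,0,0],"turn":[0,0,0],"claw":0.05},{"dp":[0,0,0],"turn":[0,0,0],"claw":0.05},{"dp":[0,0,0],"turn":[0,0,0],"claw":0.05}]' | grep -v ori
```

```text
ft_force: [-2.4, -0.8, 6.3]
ft_force: [-3.7, -2.0, 11.8]
t: 22.35
ee_pos: [495.9, 265.8, 75.3]
ft_force: [-0.1, -1.1, 0.8]
width: 49.3
```

The collar is seated (12 N felt) and the pin released. I lift clear, and move aside to let the cameras see.

```bash
python3 -m pendant '[{"dp":[0,0,0.015],"turn":[0,0,0],"claw":0.05},{"dp":[0,0,0.04],"turn":[0,0,0],"claw":0.05},{"dp":[0,0,0.08],"turn":[0,0,0],"claw":0.05},{"dp":[0,0,0.12],"turn":[0,0,0],"claw":0.05},{"dp":[-0.01,0.04,0.14],"turn":[0,0,0],"claw":0.05},{"dp":[-0.03,0.08,0.15],"turn":[0,0,0],"claw":0.05},{"dp":[-0.05,0.12,0.15],"turn":[0,0,0],"claw":0.05},{"dp":[-0.07,0.16,0.15],"turn":[0,0,0],"claw":0.05}]' | grep -v ori
python3 -m pendant '[{"dp":[-0.02,0.04,0],"turn":[0,0,0],"claw":0.05},{"dp":[-0.04,0.08,0],"turn":[0,0,0],"claw":0.05},{"dp":[-0.04,0.08,0],"turn":[0,0,0],"claw":0.05},{"dp":[-0.04,0.08,0],"turn":[0,0,0],"claw":0.05}]' | grep -v ori
python3 - <<'E'
from h import *
im=grab('scene','f1s.png');it=grab('top','f1t.png')
cv2.imwrite('pics/f1.png',np.hstack([cv2.resize(np.asarray(im['pixels'][170:250,310:410]),(400,320),interpolation=2),cv2.resize(np.asarray(it['pixels'][180:260,100:200]),(400,320),interpolation=2)]))
d=cv2.imread('pics/top0.png');d2=np.asarray(it['pixels'])
for nm,b in(('jar',(345,205,385,245)),('weight',(350,140,385,170)),('ring',(275,250,312,285)),('case',(110,132,150,180))):
    x0,y0,x1,y1=b;print(nm,np.abs(d[y0:y1,x0:x1].astype(int)-d2[y0:y1,x0:x1]).mean())
E
```

```text
t: 23.15
ee_pos: [425.4, 427.4, 227.5]
ft_force: [0.1, 0.4, -0.1]
width: 50.3
t: 23.55
ee_pos: [385.3, 506.2, 226.0]
ft_force: [-0.7, -0.7, -0.2]
width: 50.2
jar 1.3239583333333333
weight 1.3460317460317461
ring 1.2388674388674388
case 1.3914930555555556
```

View pics/f1.png

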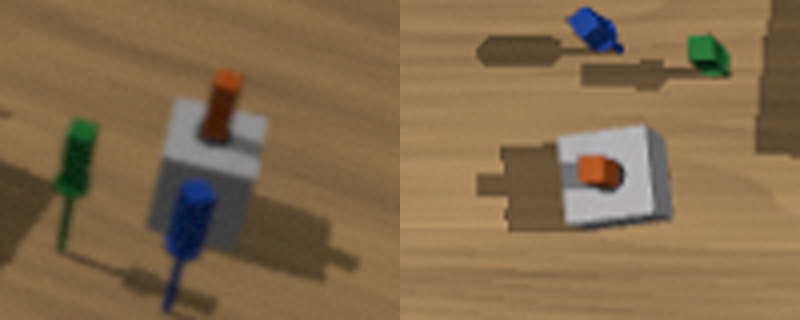

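View pics/f1t.png

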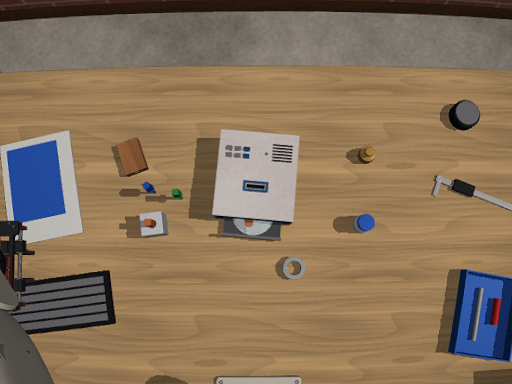

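The pin stands upright in its stand at top (150,223), with its collar on the block. The tray is out at (252,228). The bystanders look unchanged, and the arm is clear of everything. I hand the job in.

```bash
python3 -c "
from workcell import ctrl
print(ctrl.close_job())"
```

```text
the job is handed in; nothing more can be done
None
```

The tray is open, the orange pin is back in its stand, and I have handed the job in after about 24 s of the 72 s allowed.

**What I did:**
- I found the pawl's gap about 18 to 19 mm towards the loader's +y from the slot centre, by hopping along the deck with light touches.
- I pressed the pad down until the tray came free, held it for over a second, then withdrew and put the pin back. The highest force I read against the loader was about 11 N.

**Last checks:**
- **Tray:** it measures about 45 mm out in the top view. Points read along its front edge gave 44 to 48 mm.
- **Pin:** it stands upright with the collar on the block; I felt about 12 N as it seated.
- **Bystanders:** the jar, ring, case and weight show no visible change from the start picture.
- **Robot:** the arm is clear of everything.

**What disagreed:**
- The measured tool position read 1 to 2 mm off the commanded one in x and y throughout. The pictures matched the commanded position, so I used that.
- The force on the pad rose to about 9.5 N, some 3 N above the expected spring curve. It dropped to 8 N around when the tray came free.
- Sliding along the deck made the pin stick, with about 4.5 N sideways, so I switched to hopping. The pin seemed to shift about 1 mm in the grip, and I corrected for that before putting it back.

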